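Fit the press cover over the guide pins of a vial nest and hold it down

TASK

The caps on the six vials in the sprung nest need pressing on. Pick up the blue press cover by its black bar, slide it over the nest's two guide pins, red-dot ends together, until the hidden pins find their holes and it drops level onto the caps, and only then press it straight down against the springs until it is home on the stop shoulders of the pins. Finish still gripping the bar and holding the cover down there while the caps take their set, and leave the tub, the loose vial and the metal insert nearby where they stand.

Things in the scene. Friction and masses are not known exactly. Their poses are not given: they have to be found in the camera images.
- press_nest: Press nest, fixed to the bench: dark steel sole plate 144 (x) x 84 mm; origin at the centre of its underside, z up, x along its length. Six glass vials with white caps stand in a white sprung block (91 x 76 mm) between two upright steel guide pins on its centre line y = 0, at x = -56 mm (long pin, red dot on the sole) and x = +56 mm (short pin). Cap tops are 86 mm high until pressed.
- pin_long (a point): centre of the tip of the long pin at the red-dot end, 98 mm above the bench; the pin is 10 mm thick with a tapered nose (last 4 mm) and rises from an 18 mm thick column whose flat shoulder, 80 mm high, is a stop
- pin_short (a point): centre of the tip of the short pin, 91 mm above the bench; 8 mm thick, nose and column with an 80 mm high stop shoulder like the long one's
- vial_rest (a joint): how far the sprung block with the vials is pressed down, m: 0 = up, 0.006 = the cover is on the stop shoulders (own end 0.009). Springs: about 8 N at 0, 14 N at 0.006. They carry the cover's weight; it takes about 5 N of push to start and 11 N to reach the stops; let go, it rises again
- cover: Press cover, loose, about 0.36 kg, lying flat, handle up: plate 140 (x) x 76 (y) x 26 mm, blue with a steel top; origin at the centre of its flat underside, z up. Two blind holes, 20 mm deep, open only downward on the centre line y = 0: a round one at x = -56 mm (under the red dot on top) for the long pin, a slot at x = +56 mm for the short pin
- cover_grip (a point): centre of the cover's black bar handle, 53 mm above the underside. The bar runs along the cover's x: 92 mm long, 16 mm wide (y), from 44 to 62 mm above the underside, on posts at its ends, 18 mm free below it
- hole_round (a point): mouth, at the underside, of the cover's 12 mm round hole, chamfered 2 mm
- hole_slot (a point): mouth, at the underside, of the cover's slot, 15 mm (x) by 11 mm (y), chamfered 2 mm
- tub_of_caps: bystander: round clear tub of caps with a green lid, 67 mm across, 55 mm high; origin under its centre
- standing_vial: bystander: loose glass vial with a blue cap, 22 mm across, 56 mm high, standing; origin under its centre
- spare_insert: bystander: spare turned metal nest insert, stepped, 34 mm across, 25 mm high; origin under its centre
- stop_level (a point): point midway between the two pins at the height of their stop shoulders, 80 mm above the bench; axes as the nest's

How it is judged:
On the way, in this order (a step that is already met when the one before it is completed fails the run):
1. the cover is lifted clear of the bench (height (world z) of cover above 0.05 m and contact force between the fingers and cover above 1 N), for 0.1 s.
2. the cover has dropped over both pins and sits level on the caps (horizontal distance between hole_round and pin_long below 0.003 m and horizontal distance between hole_slot and pin_short below 0.005 m and angle between cover's own z axis and vertical below 0.04 rad and z of each of hole_round, hole_slot in the frame of stop_level below 0.0085 m), for 0.2 s.
At the end, for the whole second after the job is handed in: Cover on both pins (round hole within 3 mm of the long pin, slot within 5 mm of the short one), level within 0.04 rad, underside within 1.5 mm of the stop shoulders, vial block pressed down over 4.5 mm, at rest and still gripped by the fingers (over 3 N) (horizontal distance between hole_round and pin_long below 0.003 m and horizontal distance between hole_slot and pin_short below 0.005 m and angle between cover's own z axis and vertical below 0.04 rad and z of each of hole_round, hole_slot in the frame of stop_level below 0.0015 m and value of joint vial_rest above 0.0045 m and contact force between the fingers and cover above 3 N and linear speed of cover below 0.02 m/s); the arm keeps its last pose, push and grip.
It fails at once if a bystander (tub, standing vial, metal insert) is moved more than 25 mm or tipped over (distance of any of tub_of_caps, standing_vial, spare_insert from where it was at the start of the episode above 0.025 m or angle between any of tub_of_caps, standing_vial, spare_insert's own z axis and vertical above 0.5 rad).
It fails at once if the vials are pressed while the cover is not over the long pin (value of joint vial_rest above 0.003 m and horizontal distance between hole_round and pin_long above 0.006 m).
It also fails if it takes over 42 s, if anything falls off the work surface, if the arm or the gripper's body presses on something with over 40 N, if the wrist force passes 120 N, or if a joint passes its speed limit or range.

ROBOT

A 6-joint arm with a two-finger parallel gripper is mounted at the origin on a cart in front of the work surface, level with it; the furniture and walls round the work are solid. World frame = base frame: x ahead of the robot, y to its left, z up, the work surface at z = 0. Lengths are in m, angles in rad, forces in N, time in s.
With the tool pointing down it reaches from about 0.35 to 0.975 m from the base axis. Payload 4.9 kg.
Tool frame: the origin (TCP) lies at the very end of the fingers, on their centre line; the grasp point (between the pads) lies 19 mm behind it; z points along the fingers, y is the line along which they close (so a half turn about z gives the same grasp; the last joint's range is limited). The gripper opens to 85 mm and grips with 20 to 120 N. Pads are 22 mm wide; open, the fingers measure 114 mm over their backs; the gripper's body (76 mm by 85 mm) begins 54 mm behind the grasp point. The pads swing forward as they close: fully open they stand 13 mm farther back than shut.
Start: joints at [1.113, 0.053, 1.613, -0, 1.476, -0.119], TCP at [0.208, 0.589, 0.231] pointing down, gripper open.
Joint ranges: [-3.01, 3.01], [-1.01, 2.22], [0.06, 2.58], [-1.02, 4.17], [0.09, 2.62], [-3.14, 3.14]. Speed limits (rad/s): [2.57, 2.57, 3.14, 3.14, 3.14, 3.14].

INTERFACE

Orientations are given as a unit quaternion [w, x, y, z].
In Python, from plant import * gives the robot as it stands.
- The arm moves only by the tool jog_arm, never from a script. Its argument "moves" is a list that holds one entry, the list of rows, each a list of 7 numbers: the finger opening in cm, from 0 to 8.54, then the shift along the tool's x, y, z in cm, then the turn, a rotation vector about the tool's x, y, z in rad. A call has 1 to 20 rows; each row shifts and turns the commanded pose from where the row before left it, along the tool's axes as they then stand; what a row does not reach is not made up. A row lasts 1/12 s, in which the tool goes at most 41.7 mm and 7.16 degrees, less where a joint would pass 70% of its speed; a pose out of reach is approached as far as the arm can. A call is refused whole if a number of a shift passes 4.17 or a number of a turn 0.125, either way. A call with a gripper value outside its range is refused whole. The fingers move at their own pace and stop on an object; the grip force is fixed at half the most. Time passes only in rows, so rows that do not move let the fingers close. It gives the time, the measured TCP pose, the force, the opening and the grip force at its end, in the units of the state.
- state(): the state, without advancing time (a new reading comes with each control period).
- grab_frame(name): name is "side" or "top" or "wrist"; returns a dict with "color" (480x640x3 uint8, blue, green, red), "depth" (480x640 float32, m along the optical axis (not along the pixel's ray), 0 where there is no reading), "fx", "fy", "cx", "cy" (pixels), "k1" (the pictures are not rectified: a ray, as slopes to the right and down, at radius r is drawn at 1 + k1 r^2 times it, then the intrinsics apply), "R" (3x3) and "t" (3): a world point X has camera coordinates R X + t. Camera axes: x right, y down, z forward; pixel columns grow to the right and rows downward; lengths in m; the calibration is good to about 2 mm. A picture is of the moment at which its call begins.
- job_done(): hands the job in; it is judged then, once.
Trained networks look in a picture, given as the dict that the camera call returned (one of the last four; its "shot" number tells which), for a name from the list of things; names that differ only in an ending like _2 or _b are one class to them, and where a whole thing is asked for, a point or a joint stands for the part that bears it (a point fixed in the world has none). Each returns a list of dicts, best first, with "p" (0 to 1); they miss things now and then, are a little off and sometimes report something else, mostly with a low value. They report only what shows in the picture. A call takes as long as a camera call.
- recognise(name, picture): "rect" ([centre column, centre row, width, height] in pixels, round what is visible of it).
- regions_of(name, picture): "pixels" (480x640 bool, what is visible of it) and "rect" ([centre column, centre row, width, height] in pixels, round what is visible of it).
The state is a dict: "time": time; "joint_pos": joint angles; "joint_vel": joint speeds; "joint_efforts": joint torques, N m; "tool_pos": TCP position; "tool_rot": TCP orientation; "contact_force": force on the tool from outside, world axes, zero at the start; "ft_torque": the same for the moment, N m; "gripper_width": opening from 0.0 (shut) to 1.0 (fully open); "grasp_force": force on a finger pad.
Only numpy, scipy, OpenCV 4.12 (cv2) and the standard library are available. Lean on these libraries where they do the work, as an engineer would, in place of code of your own. Each camera call takes 0.05 s, during which the arm holds its last target. There are 200 camera calls.

## Working session

There is one attempt and no reset: what is moved stays moved. The work goes in short steps, Python scripts to look and compute and a tool call to move; the robot and the scene stay as the last step left them, time stands still between calls to the robot, and variables do not carry over. Pictures are saved under pics/ and viewed, at most 10 in all, crops included, and the job is handed in when it is done.

Besides the shell and the picture viewer there is one more tool, called after "Call:" in YAML: its name, and indented under it one key for each argument. jog_arm: Moves the arm, as the interface text tells. Its arguments: {"type":"object","properties":{"moves":{"type":"array"}},"required":["moves"]}

```bash
mkdir -p pics
cat > h.py <<'E'
from plant import *
import numpy as np, cv2
def rays(p,uv):
    K=np.array([[p["fx"],0,p["cx"]],[0,p["fy"],p["cy"]],[0,0,1.]])
    # distortion: x_d = x(1+k1 r^2)
    u=cv2.undistortPoints(np.array(uv,float).reshape(-1,1,2),K,np.array([p["k1"],0,0,0,0.])).reshape(-1,2)
    return np.c_[u,np.ones(len(u))]
def world(p,uv,d):  # depth along axis
    return (rays(p,uv)*np.array(d).reshape(-1,1)-p["t"])@np.array(p["R"])
def onz(p,uv,z):
    R=np.array(p["R"]);c=-R.T@p["t"];r=rays(p,uv)@R
    return c+r*((z-c[2])/r[:,2])[:,None]
def cloud(p,m):
    v,u=np.nonzero(m&(p["depth"]>0)); return world(p,np.c_[u,v],p["depth"][v,u])
E
python3 - <<'E'
from h import *
s=state();print(s["time"],s["tool_pos"],s["tool_rot"],s["gripper_width"])
for c in["top","side"]:
    p=grab_frame(c);cv2.imwrite(f"pics/{c}0.png",p["color"])
    print(c,"cam at",-np.array(p["R"]).T@p["t"],p["fx"],p["k1"])
    for n in["cover","cover_grip","press_nest","tub_of_caps","standing_vial","spare_insert"]:
        for r in regions_of(n,p)[:2]:
            X=cloud(p,r["pixels"])
            print(n,round(r["p"],2),np.round(r["rect"]), len(X), np.round(np.median(X,0),3) if len(X) else "", np.round(np.percentile(X,[2,98],axis=0),3).tolist() if len(X) else "")
E
```

```text
0.0 [0.20743549 0.58889525 0.2300306 ] [-3.02381982e-04  1.68581104e-01  9.85687230e-01 -1.00191986e-03] 1.001170989426119
top cam at [0.43434084 0.18602707 0.92969652] 459.7551862646957 0.03534579737420457
cover 0.97 [277. 254.  58.  82.] 2841 [0.487 0.269 0.027] [[0.42, 0.226, 0.001], [0.556, 0.315, 0.063]]
cover 0.58 [195. 251.  55.  77.] 3186 [0.497 0.417 0.046] [[0.431, 0.382, 0.01], [0.566, 0.47, 0.088]]
cover_grip 0.92 [274. 254.  54.  78.] 2817 [0.487 0.268 0.027] [[0.421, 0.225, 0.001], [0.555, 0.314, 0.063]]
press_nest 0.71 [197. 252.  54.  79.] 3257 [0.496 0.417 0.046] [[0.431, 0.381, 0.008], [0.566, 0.472, 0.088]]
tub_of_caps 0.6 [447. 285.  38.  40.] 1061 [ 0.419 -0.06   0.054] [[0.389, -0.091, 0.005], [0.449, -0.031, 0.057]]
tub_of_caps 0.16 [397. 288.  15.  23.] 240 [0.415 0.027 0.013] [[0.399, 0.012, 0.002], [0.431, 0.042, 0.027]]
standing_vial 0.46 [354. 288.  14.  12.] 99 [0.418 0.119 0.056] [[0.408, 0.109, 0.031], [0.425, 0.128, 0.059]]
standing_vial 0.39 [450. 285.  40.  43.] 1063 [ 0.419 -0.06   0.054] [[0.388, -0.091, 0.004], [0.449, -0.031, 0.057]]
spare_insert
[... 253 characters left out ...]
232, 0.003], [0.554, 0.31, 0.062]]
cover_grip 0.97 [301. 297.  86.  54.] 3329 [0.476 0.283 0.026] [[0.418, 0.233, 0.003], [0.554, 0.311, 0.062]]
press_nest 0.65 [247. 335. 123.  99.] 6999 [0.485 0.45  0.045] [[0.431, 0.404, 0.004], [0.569, 0.477, 0.086]]
tub_of_caps 0.85 [394. 228.  33.  38.] 938 [ 0.416 -0.04   0.04 ] [[0.391, -0.091, 0.003], [0.447, -0.028, 0.056]]
standing_vial 0.71 [371. 262.  14.  34.] 356 [0.418 0.125 0.031] [[0.41, 0.113, 0.003], [0.43, 0.13, 0.056]]
standing_vial 0.52 [246. 336. 123. 100.] 7240 [0.486 0.45  0.045] [[0.431, 0.4, 0.002], [0.571, 0.478, 0.086]]
spare_insert 0.61 [383. 251.  21.  13.] 248 [0.415 0.035 0.014] [[0.401, 0.016, 0.002], [0.431, 0.043, 0.026]]
```

View pics/top0.png

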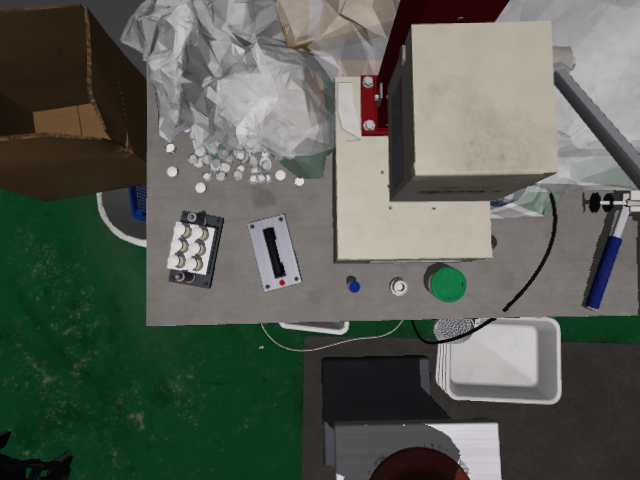

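View pics/side0.png

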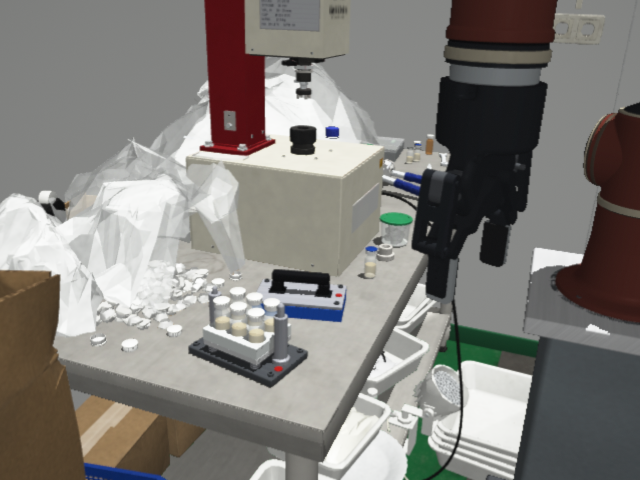

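The top view has the cover at about (275,252), its red dot at (282,283) on the robot side. The nest is at (195,250), with its red dot near (180,278), also on the robot side. The side view agrees: the nest's red dot is at (278,369), at the long pin. Next I fit the outlines.

```bash
cat >> h.py <<'E'
def rect(P):
    (c,wh,a)=cv2.minAreaRect(P[:,:2].astype(np.float32)*1000)
    B=cv2.boxPoints((c,wh,a)); e=[B[1]-B[0],B[2]-B[1]]; l=max(e,key=np.linalg.norm)
    return np.round(c,1),np.round(wh,1),round(np.degrees(np.arctan2(l[1],l[0]))%180,2)
def best(n,p,box):
    for r in regions_of(n,p):
        X=cloud(p,r["pixels"])
        if len(X) and box[0]<np.median(X[:,1])<box[1]: return r["pixels"]
def reddots(p):
    b,g,r=[p["color"][:,:,i].astype(int) for i in range(3)]
    m=((r>130)&(g<70)&(b<70)).astype(np.uint8)
    n,_,st,c=cv2.connectedComponentsWithStats(m)
    return [(c[i],st[i,4]) for i in range(1,n) if 3<=st[i,4]<1500]
E
python3 - <<'E'
from h import *
for cam in["top","side"]:
    p=grab_frame(cam)
    C=cloud(p,np.ones((480,640),bool))
    C=C[(C[:,0]>.38)&(C[:,0]<.60)]
    A=C[(C[:,1]>.2)&(C[:,1]<.335)]; N=C[(C[:,1]>.355)&(C[:,1]<.49)]
    for nm,P,lo,hi in[("plate",A,.018,.034),("bar",A,.055,.07),("sole",N,.004,.02),("block",N,.03,.06),("caps",N,.08,.1)]:
        Q=P[(P[:,2]>lo)&(P[:,2]<hi)]
        if len(Q)>10: print(cam,nm,len(Q),*rect(Q),"z",np.round(np.median(Q[:,2]),4))
    for c,a in reddots(p):
        X=onz(p,[c],.026)[0];Y=onz(p,[c],.01)[0]
        if .35<X[0]<.6: print("red",np.round(c),a,np.round(X,4),np.round(Y,4))
    if cam=="top":
        cv2.imwrite("pics/top1.png",cv2.resize(p["color"][195:305,150:320],None,fx=4.6,fy=4.6,interpolation=cv2.INTER_CUBIC))
E
```

```text
top plate 2310 [488.5 270.9] [140.1  76.2] 13.5 z 0.0264
top bar 402 [488.1 270.8] [90.6 16.1] 13.29 z 0.0614
top sole 974 [489. 422.] [211.5 130.9] 0.8 z 0.0123
top block 1129 [500.2 427.6] [ 76.7 126.8] 168.44 z 0.0463
top caps 779 [500.1 427.1] [ 53.6 127.7] 169.01 z 0.0856
red [282. 282.] 16 [0.43   0.2562 0.026 ] [0.43   0.2575 0.01  ]
side plate 1879 [490.3 271.1] [140.5  79.6] 13.02 z 0.0263
side bar 411 [490. 272.] [91.6 18.6] 11.8 z 0.0603
side sole 1987 [502.  428.7] [ 86.4 146.8] 169.24 z 0.0119
side block 2193 [500.4 440.7] [124.   75.4] 5.22 z 0.0458
side caps 1059 [501.2 428.2] [ 55.8 128.4] 166.24 z 0.0852
red [338. 295.] 8 [0.4319 0.2542 0.026 ] [0.4418 0.2247 0.01  ]
red [278. 368.] 36 [0.4343 0.4742 0.026 ] [0.4442 0.453  0.01  ]
```

View pics/top1.png

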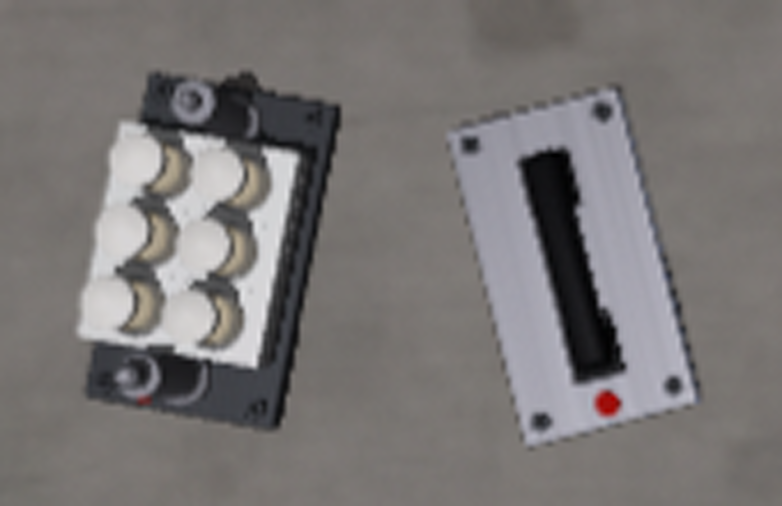

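The enlarged view shows the cover upright with its red dot at the near end. The nest has its red dot and long pin at the near end (tip at crop (130,376)) and its short pin tip at crop (195,100). Cover: centre (0.489, 0.271), yaw +13.3°. Nest: about (0.5005, 0.428), yaw about -11°. I will turn to the bar and move between the two for a wrist view.

Call:
jog_arm:
  moves:
    - [[8.5,0,0,0,0,0,-0.114],[8.5,0,0,0,0,0,-0.114],[8.5,0,0,0,0,0,-0.114],[8.5,0,0,0,0,0,-0.114],[8.5,0,0,0,0,0,-0.114],[8.5,-1.92,-2.5,-0.6,0,0,0],[8.5,-1.92,-2.5,-0.6,0,0,0],[8.5,-1.92,-2.5,-0.6,0,0,0],[8.5,-1.92,-2.5,-0.6,0,0,0],[8.5,-1.92,-2.5,-0.6,0,0,0],[8.5,-1.92,-2.5,-0.6,0,0,0],[8.5,-1.92,-2.5,-0.6,0,0,0],[8.5,-1.92,-2.5,-0.6,0,0,0],[8.5,-1.92,-2.5,-0.6,0,0,0],[8.5,-1.92,-2.5,-0.6,0,0,0],[8.5,-1.92,-2.5,-0.6,0,0,0],[8.5,-1.92,-2.5,-0.6,0,0,0],[8.5,0,0,0,0,0,0],[8.5,0,0,0,0,0,0]]

```text
time: 2.38
tool_pos: [0.5018, 0.3493, 0.3037]
tool_rot: [0.0, -0.114, 0.993, 0.0]
contact_force: [-0.1, 0.1, -0.4]
gripper_width: 0.993
grasp_force: 0.0
```

Run:
```python
from h import *
s=state();print(s["time"],s["tool_pos"],s["tool_rot"])
p=grab_frame("wrist");cv2.imwrite("pics/w0.png",p["color"])
R=np.array(p["R"]);print("cam",-R.T@p["t"],"fwd",R[2])
C=cloud(p,np.ones((480,640),bool))
C=C[(C[:,0]>.38)&(C[:,0]<.60)]
A=C[(C[:,1]>.2)&(C[:,1]<.335)]; N=C[(C[:,1]>.355)&(C[:,1]<.5)]
for nm,P,lo,hi in[("plate",A,.018,.034),("bar",A,.055,.07),("sole",N,.004,.02),("caps",N,.082,.1)]:
    Q=P[(P[:,2]>lo)&(P[:,2]<hi)]
    if len(Q)>10: print(nm,len(Q),*rect(Q),"z",np.round(np.median(Q[:,2]),4))
for c,a in reddots(p):
    print("red",np.round(c),a,np.round(onz(p,[c],.026)[0],4),np.round(onz(p,[c],.012)[0],4))
```

```text
2.3833 [0.50184141 0.34931037 0.30366605] [ 1.99443319e-04 -1.13967395e-01  9.93484440e-01  2.46318850e-04]
cam [0.42421863 0.33155664 0.44612178] fwd [ 0.30083602  0.06923869 -0.95115913]
plate 6438 [489.  269.2] [139.9  76.8] 13.29 z 0.0261
bar 1239 [489.  269.5] [90.4 16.6] 12.87 z 0.0613
sole 2147 [500.8 427.1] [ 84.1 145.3] 168.45 z 0.0119
caps 2137 [499.8 427.7] [ 55.3 120.1] 168.67 z 0.0854
red [421. 152.] 11 [0.4368 0.4525 0.026 ] [0.4372 0.4565 0.012 ]
```

View pics/w0.png

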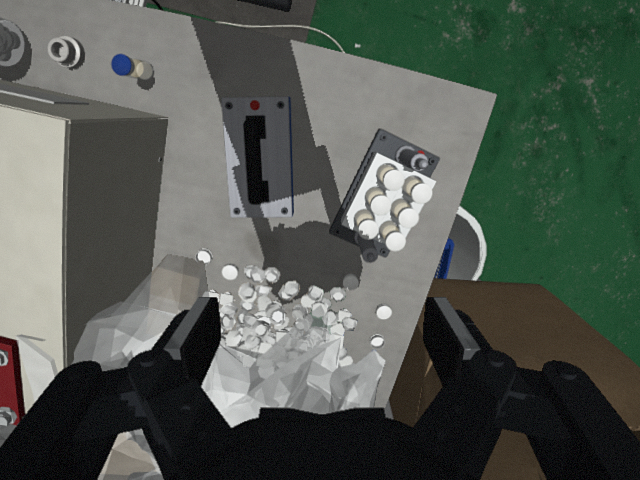

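The wrist view confirms it. The cover is at (257,155) and its bar is about 16 mm wide. The nest's long pin is at (420,160) and its short pin at (370,255). All heights fit the text. Next: down to the bar and grip.

Call:
jog_arm:
  moves:
    - [[8.5,1.02,-2.48,3,0,0,0],[8.5,1.02,-2.48,3,0,0,0],[8.5,1.02,-2.48,3,0,0,0],[8.5,0,0,3,0,0,0],[8.5,0,0,3,0,0,0],[8.5,0,0,3,0,0,0],[8.5,0,0,3,0,0,0],[8.5,0,0,3,0,0,0],[8.5,0,0,1.5,0,0,0],[8.5,0,0,1.4,0,0,0],[8.5,0,0,0,0,0,0],[0,0,0,0,0,0,0],[0,0,0,0,0,0,0],[0,0,0,0,0,0,0],[0,0,0,0,0,0,0],[0,0,0,0,0,0,0],[0,0,0,0,0,0,0],[0,0,0,0,0,0,0],[0,0,0,0,0,0,0]]

```text
time: 4.02
tool_pos: [0.4888, 0.2711, 0.0354]
tool_rot: [0.001, -0.115, 0.993, 0.0]
contact_force: [-0.4, 0.2, 4.6]
gripper_width: 0.18
grasp_force: 60.0
```

Call:
jog_arm:
  moves:
    - [[0,0,0,-1,0,0,0],[0,0,0,-2,0,0,0],[0,0,0,-2,0,0,0],[0,0,0,-2,0,0,0],[0,0,0,-2,0,0,0],[0,0,0,-2,0,0,0],[0,0,0,-2,0,0,0],[0,0,0,-1,0,0,0],[0,0,0,0,0,0,0.107],[0,0,0,0,0,0,0.107],[0,0,0,0,0,0,0.107],[0,0,0,0,0,0,0.107],[0,0,0,0,0,0,0],[0,0,0,0,0,0,0],[0,0,0,0,0,0,0]]

```text
time: 5.27
tool_pos: [0.4876, 0.2706, 0.1736]
tool_rot: [-0.001, 0.097, 0.995, -0.0]
contact_force: [0.4, -0.6, -2.6]
gripper_width: 0.178
grasp_force: 59.0
```

Run:
```python
from h import *
s=state();print(s["time"],s["tool_pos"],s["tool_rot"],s["contact_force"],s["grasp_force"])
for cam in["top","wrist","side"]:
    p=grab_frame(cam);cv2.imwrite(f"pics/{cam}2.png",p["color"])
    C=cloud(p,np.ones((480,640),bool));np.save(f"{cam}2.npy",C)
    C=C[(C[:,0]>.38)&(C[:,0]<.61)]
    A=C[(C[:,1]>.2)&(C[:,1]<.335)]; N=C[(C[:,1]>.36)&(C[:,1]<.5)]
    for nm,P,lo,hi in[("plate",A,.158,.174),("under",A,.125,.155),("sole",N,.004,.02),("caps",N,.082,.1),("tops",N,.0885,.11)]:
        Q=P[(P[:,2]>lo)&(P[:,2]<hi)]
        if len(Q)>10: print(cam,nm,len(Q),*rect(Q),"z",np.round(np.percentile(Q[:,2],[2,50,98]),4))
        if nm=="plate" and len(Q)>50:
            c=np.linalg.lstsq(np.c_[Q[:,:2]-Q[:,:2].mean(0),np.ones(len(Q))],Q[:,2],rcond=None)[0];print(" plane",np.round(c,4))
        if nm=="tops" and len(Q):
            for g in(Q[Q[:,0]<.5],Q[Q[:,0]>=.5]): print("  tip",len(g),np.round(g.mean(0),4) if len(g) else "")
    for c,a in reddots(p):
        print("red",np.round(c),a,np.round(onz(p,[c],.165)[0],4),np.round(onz(p,[c],.012)[0],4))
    if cam=="wrist":W=p["color"]
```

```text
5.2667 [0.48755398 0.27063379 0.17361357] [-5.79493689e-04  9.71274737e-02  9.95271740e-01 -2.86433618e-04] [ 0.3674951  -0.61813734 -2.63417123] 58.96403431892395
top plate 1081 [447.8 279.2] [75.9 59.5] 78.89 z [0.1619 0.1648 0.1689]
 plane [-0.0065  0.0011  0.1649]
top under 23 [438.8 242.5] [ 0.4 53.1] 168.76 z [0.1398 0.1484 0.1549]
top sole 139 [497.8 446.9] [226.1 126.7] 9.96 z [0.004  0.0117 0.017 ]
top caps 85 [461.6 446.9] [46.  10.4] 28.77 z [0.0827 0.0873 0.0994]
top tops 31 [460.7 445.6] [43.2  8.1] 27.42 z [0.0885 0.0964 0.0994]
  tip 31 [0.4492 0.4391 0.0956]
  tip 0 
red [364.  75.] 4 [0.7805 0.0985 0.165 ] [0.8498 0.0809 0.012 ]
red [258. 218.] 3 [0.5394 0.2829 0.165 ] [0.5605 0.3022 0.012 ]
red [244. 224.] 6 [0.5294 0.3072 0.165 ] [0.5484 0.3315 0.012 ]
red [258. 223.] 3 [0.531 0.283 0.165] [0.5504 0.3024 0.012 ]
red [224. 234.] 23 [0.5132 0.3399 0.165 ] [0.529  0.3707 0.012 ]
red [237. 230.] 4 [0.5187 0.3182 0.165 ] [0.5356 0.3447 0.012 ]
red [325. 319.] 3 [0.3682 0.1751 0.165 ] [0.355  0.1729 0.012 ]
wrist plate 24456 [487.2 270.7] [ 76.8 139.7] 168.79 z [0.163  0
[... 592 characters left out ...]
nder 1069 [479.6 303.5] [159.4  70.8] 17.25 z [0.1389 0.1471 0.1546]
side sole 1984 [502.  428.5] [ 86.7 146.3] 168.43 z [0.0045 0.0119 0.0189]
side caps 881 [502.  428.6] [ 55.3 122.1] 168.72 z [0.0824 0.0855 0.096 ]
side tops 70 [500.6 430.4] [  9.2 118.6] 169.58 z [0.0887 0.093  0.0988]
  tip 57 [0.4462 0.4415 0.094 ]
  tip 13 [0.5561 0.4181 0.0898]
red [266. 142.] 6 [ 0.7385 -0.1174  0.165 ] [ 1.0407 -0.7326  0.012 ]
red [258. 146.] 4 [ 0.7388 -0.0788  0.165 ] [ 1.0411 -0.6736  0.012 ]
red [225. 147.] 50 [ 0.7914 -0.031   0.165 ] [ 1.1217 -0.6004  0.012 ]
red [248. 149.] 4 [ 0.7398 -0.0392  0.165 ] [ 1.0428 -0.613   0.012 ]
red [278. 368.] 32 [0.3481 0.6584 0.165 ] [0.443  0.4551 0.012 ]
```

View pics/wrist2.png

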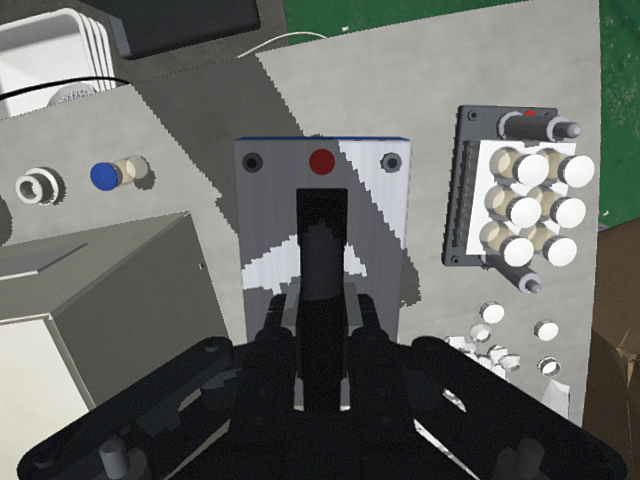

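View pics/side2.png

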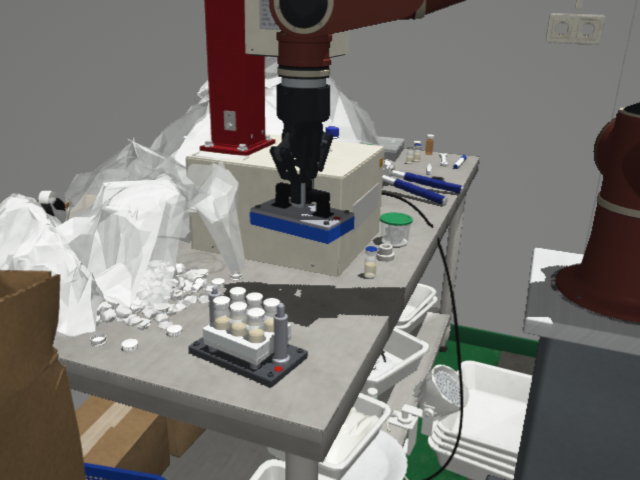

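The cover is lifted and gripped level. In the wrist view its red dot is at (322,161), and the pin tips are at about (574,130) for the long pin and (536,288) for the short one. I will enlarge the pin tips to fix their positions.

Run:
```python
import cv2,numpy as np
a=cv2.imread("pics/wrist2.png");s=cv2.imread("pics/side2.png")
f=lambda im,x,y,w=50,h=37:cv2.resize(im[y-h//2:y-h//2+h,x-w//2:x-w//2+w],(400,296),interpolation=cv2.INTER_NEAREST)
cv2.imwrite("pics/tips.png",np.vstack([np.hstack([f(a,565,130),f(a,530,282)]),np.hstack([f(s,282,315),f(s,212,300)])]))
```

```text
(no output)
```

View pics/tips.png

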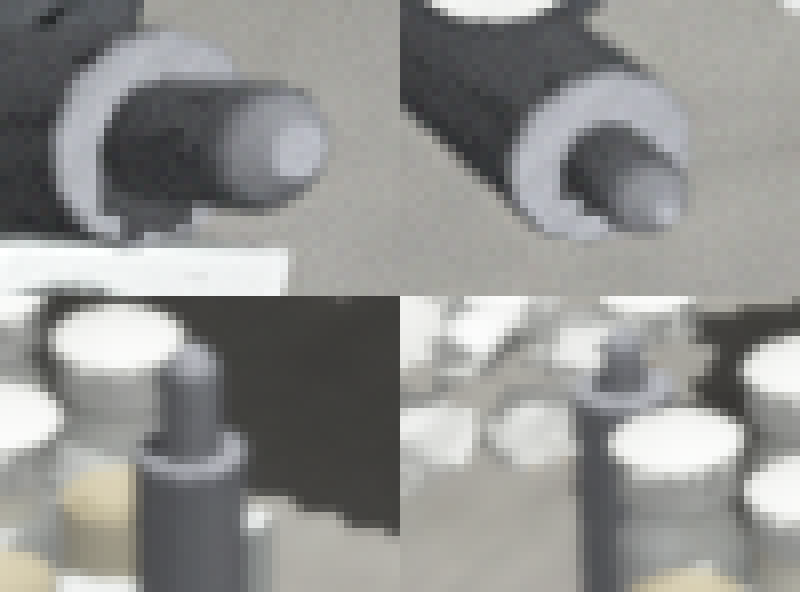

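The tips show clearly. Wrist: long (577.2,130.1), short (537.8,289.6). Side: long (281,303), short (215,286). I will triangulate from these.

Run:
```python
from h import *
w=grab_frame("wrist");s=grab_frame("side")
tri={}
for n,a,b,z in[("long",(577.2,130.0),(280.8,303),.098),("short",(537.8,289.6),(215,285.6),.091)]:
    P=[]
    A=[]
    for p,uv in((w,a),(s,b)):
        r=rays(p,[uv])[0];P.append(np.c_[p["R"],p["t"]]);A.append(r[:2].reshape(2,1))
    X=cv2.triangulatePoints(P[0],P[1],A[0],A[1]);print(n,"tri",np.round((X[:3]/X[3]).ravel(),4),"w@z",np.round(onz(w,[a],z)[0],4),"s@z",np.round(onz(s,[b],z)[0],4))
print("rings",np.round(onz(w,[(558.8,128.7),(529.8,283.2)],.08),4))
C=cloud(w,np.ones((480,640),bool));Q=C[(C[:,0]>.38)&(C[:,0]<.61)&(C[:,1]>.2)&(C[:,1]<.335)&(C[:,2]>.158)&(C[:,2]<.174)]
print(rect(Q)); 
b,g,r=[w["color"][:,:,i].astype(int) for i in range(3)];m=(r>70)&(g<40)&(b<40)
v,u=np.nonzero(m&(abs(np.arange(480)[:,None]-161)<20)&(abs(np.arange(640)-322)<20));print("dot",u.mean(),v.mean(),np.round(onz(w,[(u.mean(),v.mean())],.1646),4),state()["tool_pos"])
```

```text
long tri [0.4461 0.4387 0.0984] w@z [0.4458 0.4388 0.098 ] s@z [0.4468 0.4379 0.098 ]
short tri [0.5554 0.4162 0.091 ] w@z [0.5553 0.4162 0.091 ] s@z [0.5556 0.4161 0.091 ]
rings [[0.4458 0.4385 0.08  ]
 [0.5556 0.4163 0.08  ]]
(array([487.5, 270.8]), array([ 76.7, 140. ]), np.float32(168.75))
dot 321.6079207920792 161.3782178217822 [[0.4278 0.2826 0.1646]] [0.48795135 0.27077558 0.17422902]
```

The pins triangulate to heights 98.4 and 91.0 mm and stand 111.8 mm apart, as the text says. I will carry the cover over and lower it to just above the tips.

Call:
jog_arm:
  moves:
    - [[0,0.22,1.95,0,0,0,0.006],[0,0.22,1.95,0,0,0,0],[0,0.22,1.95,0,0,0,0],[0,0.22,1.95,0,0,0,0],[0,0.22,1.95,0,0,0,0],[0,0.22,1.95,0,0,0,0],[0,0.22,1.95,0,0,0,0],[0,0.2,1.97,0,0,0,0],[0,0,0,0,0,0,0],[0,0,0,1,0,0,0],[0,0,0,1,0,0,0],[0,0,0,1,0,0,0],[0,0,0,0,0,0,0],[0,0,0,0,0,0,0],[0,0,0,0,0,0,0],[0,0,0,0,0,0,0]]

```text
time: 6.85
tool_pos: [0.5027, 0.4272, 0.1449]
tool_rot: [0.0, 0.101, 0.995, 0.0]
contact_force: [0.2, -1.1, -2.3]
gripper_width: 0.175
grasp_force: 59.4
```

Run:
```python
from h import *
s=state();print(s["time"],s["tool_pos"],s["tool_rot"],s["contact_force"])
for cam in["wrist","side"]:
    p=grab_frame(cam);cv2.imwrite(f"pics/{cam}3.png",p["color"])
    C=cloud(p,np.ones((480,640),bool))
    C=C[(C[:,0]>.38)&(C[:,0]<.61)&(C[:,1]>.34)&(C[:,1]<.5)]
    Q=C[(C[:,2]>.127)&(C[:,2]<.143)]
    print(cam,len(Q),*rect(Q),np.round(np.percentile(Q[:,2],[5,50,95]),4))
    if cam=="wrist":print(np.round(np.linalg.lstsq(np.c_[Q[:,:2]-Q[:,:2].mean(0),np.ones(len(Q))],Q[:,2],rcond=None)[0],4))
cv2.imwrite("pics/side3c.png",cv2.resize(p["color"][250:400,160:340],None,fx=4,fy=4,interpolation=cv2.INTER_CUBIC))
```

```text
6.85 [0.502698   0.42719908 0.14494398] [3.90687748e-04 1.01443586e-01 9.94841164e-01 3.22815172e-04] [ 0.2473448  -1.0876459  -2.26603398]
wrist 24402 [502.2 427.2] [ 76.7 139.8] 168.31 [0.1344 0.1355 0.1382]
[-0.0034  0.0009  0.1357]
side 2768 [504.1 428.7] [ 78.4 142.3] 168.22 [0.1286 0.1357 0.1393]
```

View pics/side3c.png

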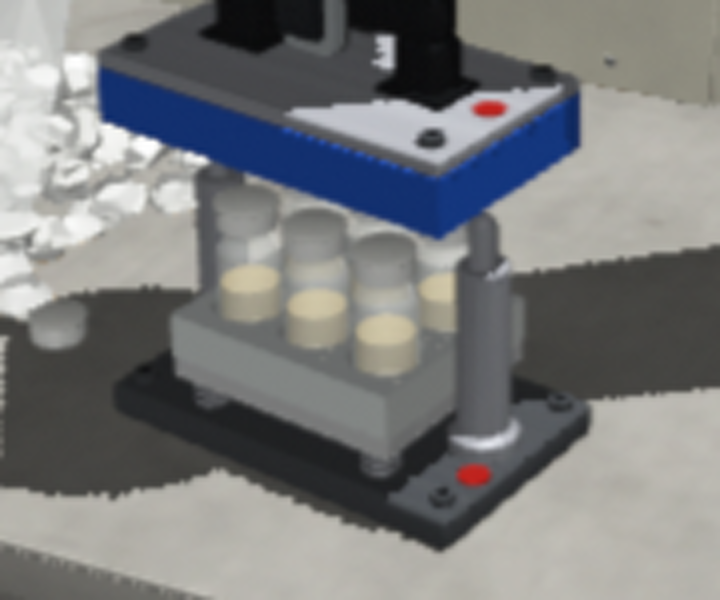

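The cover is level, just above the long pin tip, and 1.5 mm too far in x. I will correct that and lower it onto the long pin slowly, watching the force.

Call:
jog_arm:
  moves:
    - [[0,0.16,0,0,0,0,-0.002],[0,0,0,0,0,0,0],[0,0,0,0.3,0,0,0],[0,0,0,0.3,0,0,0],[0,0,0,0.3,0,0,0],[0,0,0,0.3,0,0,0],[0,0,0,0.2,0,0,0],[0,0,0,0.2,0,0,0],[0,0,0,0,0,0,0],[0,0,0,0,0,0,0]]

```text
time: 7.78
tool_pos: [0.5006, 0.4276, 0.1281]
tool_rot: [-0.0, 0.1, 0.995, -0.0]
contact_force: [-0.1, -0.6, -3.2]
gripper_width: 0.17
grasp_force: 59.5
```

Call:
jog_arm:
  moves:
    - [[0,0,0,0.15,0,0,0],[0,0,0,0.15,0,0,0],[0,0,0,0.15,0,0,0],[0,0,0,0.1,0,0,0],[0,0,0,0,0,0,0],[0,0,0,0,0,0,0]]

```text
time: 8.28
tool_pos: [0.5007, 0.4276, 0.1226]
tool_rot: [-0.0, 0.1, 0.995, -0.0]
contact_force: [0.8, 0.6, -3.5]
gripper_width: 0.174
grasp_force: 59.5
```

Both pins have entered freely. Now lower onto the caps and let it rest there.

Call:
jog_arm:
  moves:
    - [[0,0,0,0.1,0,0,0],[0,0,0,0.05,0,0,0],[0,0,0,0,0,0,0],[0,0,0,0,0,0,0],[0,0,0,0,0,0,0],[0,0,0,0,0,0,0],[0,0,0,0,0,0,0]]

```text
time: 8.87
tool_pos: [0.5008, 0.4277, 0.1215]
tool_rot: [0.0, 0.1, 0.995, 0.0]
contact_force: [-0.6, 0.1, -1.1]
gripper_width: 0.177
grasp_force: 59.7
```

```bash
cat > chk.py <<'E'
from h import *
s=state();print(s["time"],s["tool_pos"],s["contact_force"],s["grasp_force"])
p=grab_frame("wrist");C=cloud(p,np.ones((480,640),bool))
Q=C[(C[:,0]>.38)&(C[:,0]<.61)&(C[:,1]>.34)&(C[:,1]<.5)&(C[:,2]>.098)&(C[:,2]<.118)]
print(*rect(Q),np.round(np.median(Q[:,2])-.026,4),np.round(np.linalg.lstsq(np.c_[Q[:,:2]-Q[:,:2].mean(0),np.ones(len(Q))],Q[:,2],rcond=None)[0],4))
E
python3 chk.py
```

```text
8.8667 [0.50079777 0.42770135 0.12151541] [-0.57620503  0.14569683 -1.07456418] 59.68371391296387
[500.2 427.7] [ 76.7 139.6] 168.51 0.086 [ 0.0003 -0.0008  0.1121]
```

The cover sits level on the caps at 86.0 mm, centred on both pins. Now press.

Call:
jog_arm:
  moves:
    - [[0,0,0,0.1,0,0,0],[0,0,0,0.1,0,0,0],[0,0,0,0.1,0,0,0],[0,0,0,0.1,0,0,0],[0,0,0,0.1,0,0,0],[0,0,0,0.1,0,0,0],[0,0,0,0,0,0,0],[0,0,0,0,0,0,0],[0,0,0,0,0,0,0]]

```text
time: 9.67
tool_pos: [0.501, 0.4279, 0.1178]
tool_rot: [0.0, 0.1, 0.995, 0.0]
contact_force: [-5.1, -3.4, 7.6]
gripper_width: 0.173
grasp_force: 61.1
```

```bash
python3 chk.py
```

```text
9.6667 [0.50104029 0.42791909 0.11782118] [-5.13592037 -3.36875653  7.57068619] 61.07929766178131
[500.5 427.9] [ 76.6 139.7] 168.48 0.0824 [-0.0034 -0.0005  0.1085]
```

The arm gives under the load and 2.4 mm remain. Pressing further.

Call:
jog_arm:
  moves:
    - [[0,0,0,0.1,0,0,0],[0,0,0,0.1,0,0,0],[0,0,0,0.1,0,0,0],[0,0,0,0.1,0,0,0],[0,0,0,0,0,0,0],[0,0,0,0,0,0,0],[0,0,0,0,0,0,0]]

```text
time: 10.3
tool_pos: [0.5014, 0.4282, 0.1154]
tool_rot: [0.001, 0.1, 0.995, 0.001]
contact_force: [-6.1, -3.7, 13.2]
gripper_width: 0.172
grasp_force: 61.9
```

```bash
python3 chk.py
```

```text
10.3 [0.50141965 0.42822007 0.11540572] [-6.12717228 -3.67825586 13.16328715] 61.861751675605774
[501.1 428.1] [ 76.6 140.1] 168.47 0.08 [-0.0041 -0.0005  0.1062]
```

It is nearly on the stops. I will ease the sideways drift and add a few newtons of push.

Call:
jog_arm:
  moves:
    - [[0,0.06,-0.04,0.1,0,0,0],[0,0.04,-0.03,0.1,0,0,0],[0,0,0,0.1,0,0,0],[0,0,0,0,0,0,0],[0,0,0,0,0,0,0],[0,0,0,0,0,0,0],[0,0,0,0,0,0,0],[0,0,0,0,0,0,0]]

```text
time: 11.02
tool_pos: [0.5015, 0.4282, 0.1153]
tool_rot: [0.002, 0.1, 0.995, 0.001]
contact_force: [-7.9, -5.5, 21.7]
gripper_width: 0.174
grasp_force: 63.0
```

```bash
python3 chk.py
```

```text
11.0167 [0.50146384 0.42822104 0.11529645] [-7.87588321 -5.5384652  21.68334996] 63.02204489707947
[501.1 428.2] [ 76.9 140.5] 168.61 0.08 [-0.0046 -0.0002  0.1061]
```

Another 8 N of push moved nothing, so it is home on the shoulders: underside 80.0 mm, level, under 1 mm off centre and still gripped. Handing in.

```bash
python3 -c "
from plant import *
print(job_done())"
```

```text
the job is handed in; nothing more can be done
None
```

The cover is over both pins, pressed home on the stop shoulders (underside 80.0 mm, level, under 1 mm off centre) and still gripped and held down; the arm never went near the tub, vial or insert, and the job was handed in at about 11 s, with no verdict returned.

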